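# Build the tiered lunch tin on its stand

### The job

Put the lunch tin together on its stand, from the bottom up: first seat the wide tin in the stand, then the middle tin on it, then the narrow tin, and last the lid. Each part must sit fully home in the one below, upright, and the other things on the worktop must be left standing where they are.

Things in the scene. Friction and masses are not known exactly. Their poses are not given: they have to be found in the camera images.
- wide_tin: the widest and tallest of three open round steel tins: body 68 mm across, 56 mm high overall; tapered foot below, 36 to 42 mm across, 10 mm high; mouth 48 mm across, 40 mm deep. A foot drops into the mouth until its shoulder rests on the rim (the upper part's origin is then 46 mm above this one's). Loose, under 0.25 kg. Origin: centre of underside, z up. Any yaw; grip the body near the rim.
- middle_tin: the middle-sized one of three open round steel tins: body 61 mm across, 50 mm high overall; tapered foot below, 36 to 42 mm across, 10 mm high; mouth 48 mm across, 34 mm deep. A foot drops into the mouth until its shoulder rests on the rim (the upper part's origin is then 40 mm above this one's). Loose, under 0.25 kg. Origin: centre of underside, z up. Any yaw; grip the body near the rim.
- narrow_tin: the narrowest and lowest of three open round steel tins: body 54 mm across, 44 mm high overall; tapered foot below, 36 to 42 mm across, 10 mm high; mouth 48 mm across, 28 mm deep. A foot drops into the mouth until its shoulder rests on the rim (the upper part's origin is then 34 mm above this one's). Loose, under 0.25 kg. Origin: centre of underside, z up. Any yaw; grip the body near the rim.
- lid: small round steel lid, a plate 50 mm across with a dark steel upright knob 18 mm across and 25 mm high in its centre; tapered foot below, 36 to 42 mm across, 10 mm high; plate from 10 to 16 mm, knob from 16 to 41 mm above its underside. Loose, about 0.07 kg. Origin: centre of underside, z up. Grip it by the knob.
- stand: round aluminium stand fixed to the worktop, 90 mm across, 16 mm high, with a round hole 48 mm across and 12 mm deep in its centre that takes the foot of a tin (a tin seated in it has its origin 6 mm above the stand's). Origin: centre of its underside, z up.
- foil_stack: bystander: stack of nested crinkled foil cups, 60 mm across, 49 mm high, loose. Origin: centre of its underside.
- labels: bystander: flat block of white paper labels, 44x61x15 mm, loose. Origin: centre of its underside.
- wind_timer: bystander: white wind-up timer with a red dial, 62x62x42 mm, loose. Origin: centre of its underside.
- sauce_red: bystander: red squeeze bottle, 54 mm across, 200 mm high, loose, upright. Origin: centre of its underside.
- sauce_yellow: bystander: yellow squeeze bottle, 54 mm across, 200 mm high, loose, upright. Origin: centre of its underside.
Not all that is in view belongs to the job. Leave any turquoise look-alike of the middle_tin alone.

How it is judged:
By the outcome, as a careful person would: the job done as asked, in the order asked, and still so for the second after the job is handed in, with the robot touching nothing.
It also fails if it takes over 120 s, if anything falls off the work surface, if the arm or the gripper's body presses on something with over 40 N, if the wrist force passes 120 N, or if a joint passes its speed limit or range.

### The arm

A 7-joint arm with a two-finger parallel gripper is mounted at the origin on a cart in front of the work surface, level with it; the furniture and walls round the work are solid. World frame = base frame: x ahead of the robot, y to its left, z up, the work surface at z = 0. Lengths are in mm, angles in rad, forces in N, time in s.
With the tool pointing down it reaches from about 400 to 875 mm from the base axis. Payload 4.4 kg.
Tool frame: the origin (TCP) lies midway between the tips of the shut fingers; the grasp point (between the pads) lies ctrl.grip_depth behind it (ctrl.grip_depth is the distance from the TCP to the grasp point, in mm); z points along the fingers, y is the line along which they close (so a half turn about z gives the same grasp; the last joint's range is limited). The gripper opens to 85 mm and grips with 20 to 120 N. Pads are 22 mm wide; open, the fingers measure 114 mm over their backs; the gripper's body (76 mm by 85 mm) begins 54 mm behind the grasp point. The pads swing forward as they close: fully open they stand 13 mm farther back than shut.
Start: joints at [-1.23, 0.628, 0.038, 1.517, -0.027, 0.996, -0.02], TCP at [257.165, 596.979, 231.313] pointing down, gripper open.
Joint ranges: [-3.06, 3.06], [-0.37, 2.12], [-1.25, 1.32], [0.18, 2.47], [-1.1, 4.24], [0.23, 1.98], [-2.94, 2.94]. Speed limits (rad/s): [2.57, 2.57, 3.14, 3.14, 3.14, 3.14, 3.14].

### API

Orientations are given as [roll, pitch, yaw] about the fixed x, y, z axes, in that order (R = Rz(yaw) Ry(pitch) Rx(roll)).
In Python, from cell import ctrl gives the robot as it stands.
- The arm moves only by the tool carry_out, never from a script. Its argument "deltas" is one flat list of numbers, 7 for each row, row after row: the turn, a rotation vector about the tool's x, y, z in degrees, then the shift along the tool's x, y, z in m, then the closure, from -1 (fully open) to 1 (shut). In form: [wx, wy, wz, dx, dy, dz, claw, wx, wy, wz, dx, dy, dz, claw, ...]. A call has 1 to 12 rows; each row shifts and turns the commanded pose from where the row before left it, along the tool's axes as they then stand; what a row does not reach is not made up. A row lasts 1/8 s, in which the tool goes at most 62.5 mm and 10.7 degrees, less where a joint would pass 70% of its speed; a pose out of reach is approached as far as the arm can. A call with a gripper value outside its range is refused whole. The fingers move at their own pace and stop on an object; the grip force is fixed at half the most. Time passes only in rows, so rows that do not move let the fingers close. It gives the time, the measured TCP pose, the force, the opening and the grip force at its end, in the units of the state.
- ctrl.read_state(): the state, without advancing time (a new reading comes with each control period).
- ctrl.get_image(name): name is "scene" or "top" or "wrist"; returns the picture (420x560x3 uint8, red, green, blue); there is no depth.
- ctrl.calibration(name): a dict with "mtx" (3x3 intrinsics, pixels), "distortion" ([k1, k2, p1, p2, k3] as OpenCV has them; the pictures are not rectified), "R" (3x3) and "t" (3): a world point X has camera coordinates R X + t. Camera axes: x right, y down, z forward; pixel columns grow to the right and rows downward; lengths in mm; the calibration is good to about 2 mm. A picture is of the moment at which its call begins: read the wrist's pose just before it. calibration takes no time and is no camera call; for the wrist camera it gives the pose at the moment of the call.
- ctrl.finish_job(): hands the job in; it is judged then, once.
The state is a dict: "clock": time; "qpos": joint angles; "qd": joint speeds; "tau": joint torques, N m; "eef_pos": TCP position; "tool_rot": TCP orientation; "force": force on the tool from outside, world axes, zero at the start; "torque": the same for the moment, N m; "width": finger opening in mm; "gripper_force": force on a finger pad.
Only numpy, scipy, OpenCV 4.12 (cv2) and the standard library are available. Lean on these libraries where they do the work, as an engineer would, in place of code of your own. Each camera call takes 0.05 s, during which the arm holds its last target. There are 200 camera calls.

## Working session

There is one attempt and no reset: what is moved stays moved. The work goes in short steps, Python scripts to look and compute and a tool call to move; the robot and the scene stay as the last step left them, time stands still between calls to the robot, and variables do not carry over. Pictures are saved under pics/ and viewed, at most 14 in all, crops included, and the job is handed in when it is done.

Besides the shell and the picture viewer there is one more tool, called after "Call:" in YAML: its name, and indented under it one key for each argument. carry_out: Moves the arm, as the interface text tells. Its arguments: {"type":"object","properties":{"deltas":{"type":"array"}},"required":["deltas"]}

```bash
ls; mkdir -p pics
python3 - <<'E'
from cell import ctrl
import cv2
s=ctrl.read_state()
for k,v in s.items(): print(k,v)
print(ctrl.grip_depth)
for n in ("top","scene"):
    cv2.imwrite(f"pics/{n}0.png",ctrl.get_image(n)[:,:,::-1])
    c=ctrl.calibration(n); print(n,c)
E
```

```text
pics
clock 0.0
qpos [-1.22980957  0.62931129  0.03844585  1.51837786 -0.02698903  0.99625635
 -0.02001295]
qd [-0.00021073  0.00024316 -0.00028894  0.0007653   0.00075217 -0.00012211
 -0.00127232]
tau [-2.24851469e-04 -5.63399184e+01  1.22633860e+00 -1.93445295e+01
  1.10831286e-02  1.03092432e-02 -6.91281965e-07]
eef_pos [256.91517104 596.40494615 230.40856035]
tool_rot [-3.13975823e+00  3.38704480e-05  2.73479558e+00]
force [-0.09992131 -0.38559213 -0.43665935]
torque [-0.01919198 -0.0279259   0.01932837]
gripper_force 0.0
width 85.69673201710464
18.700000000000003
top {'mtx': array([[433.44677772,   0.        , 275.70406801],
       [  0.        , 433.44677772, 213.06470025],
       [  0.        ,   0.        ,   1.        ]]), 'distortion': array([-0.097467,  0.      ,  0.      ,  0.      ,  0.      ]), 'R': array([[-0.01240545, -0.99991163,  0.00477877],
       [-0.98386414,  0.011353  , -0.17855661],
       [ 0.17848657, -0.00691674, -0.98391804]]), 't': array([ -11.79298721,  576.46787966, 1114.17813745])}
scene {'mtx': array([[401.32286807,   0.        , 281.44262349],
       [  0.        , 401.32286807, 203.95890379],
       [  0.        ,   0.        ,   1.        ]]), 'distortion': array([0.04147041, 0.        , 0.        , 0.        , 0.        ]), 'R': array([[-0.72151119, -0.69211657,  0.01990601],
       [-0.48011976,  0.47938207, -0.73462769],
       [ 0.49890541, -0.53959937, -0.67817837]]), 't': array([400.50283067, 319.44832073, 636.48025293])}
```

View pics/top0.png

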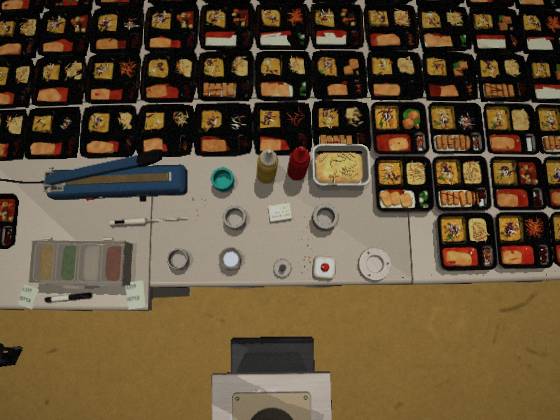

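View pics/scene0.png

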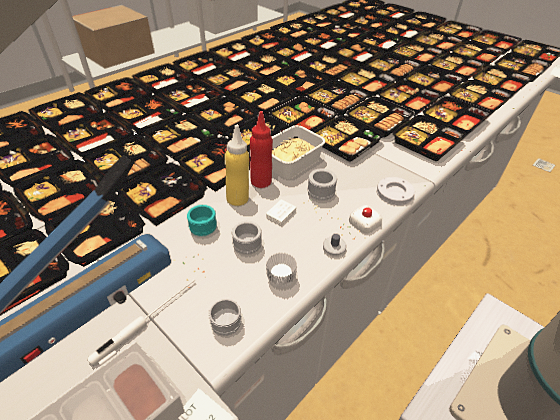

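The top picture shows three grey tins at (234,217), (178,259) and (325,217), with a turquoise look-alike at (222,179). It also shows the foil stack at (231,259), the lid at (282,268), the timer at (324,268), the stand at (374,263), and the bottles at (267,165) and (299,163). The scene picture agrees, but the tin sizes need measuring, so I'll enlarge this area.

```bash
cat > h.py <<'E'
import numpy as np, cv2
from cell import ctrl
def ray(n,px,z,c=None):
    """world points at height z seen at pixels px"""
    c=c or ctrl.calibration(n)
    u=cv2.undistortPoints(np.array(px,float).reshape(-1,1,2),c["mtx"],np.array(c["distortion"]))[:,0]
    R=np.array(c["R"]);o=-R.T@np.array(c["t"])
    d=np.c_[u,np.ones(len(u))]@R
    return o+d*((z-o[2])/d[:,2])[:,None]
def proj(n,X,c=None):
    c=c or ctrl.calibration(n)
    return cv2.projectPoints(np.array(X,float).reshape(-1,1,3),cv2.Rodrigues(np.array(c["R"]))[0],np.array(c["t"]),c["mtx"],np.array(c["distortion"]))[0][:,0]
def circ(x,y,z,r,n=60):
    a=np.linspace(0,2*np.pi,n,endpoint=False)
    return np.c_[x+r*np.cos(a),y+r*np.sin(a),np.full(n,z)]
E
python3 - <<'E'
from h import *
t=cv2.imread("pics/top0.png"); s=cv2.imread("pics/scene0.png")
cv2.imwrite("pics/topc.png",cv2.resize(t[155:290,150:400],None,fx=3.2,fy=3.2,interpolation=cv2.INTER_CUBIC))
cv2.imwrite("pics/scenec.png",cv2.resize(s[160:340,180:420],None,fx=3.3,fy=3.3,interpolation=cv2.INTER_CUBIC))
for n,p in dict(A=(234,217),B=(178,259),C=(325,217),foil=(231,259),lid=(282,268),timer=(324,268),stand=(374,263),teal=(222,179)).items(): print(n,ray("top",p,50)[0].round())
E
```

```text
A [567.  94.  50.]
B [456. 242.  50.]
C [ 564. -151.   50.]
foil [454. 101.  50.]
lid [429. -33.  50.]
timer [ 428. -145.   50.]
stand [ 439. -278.   50.]
teal [673. 127.  50.]
```

View pics/topc.png

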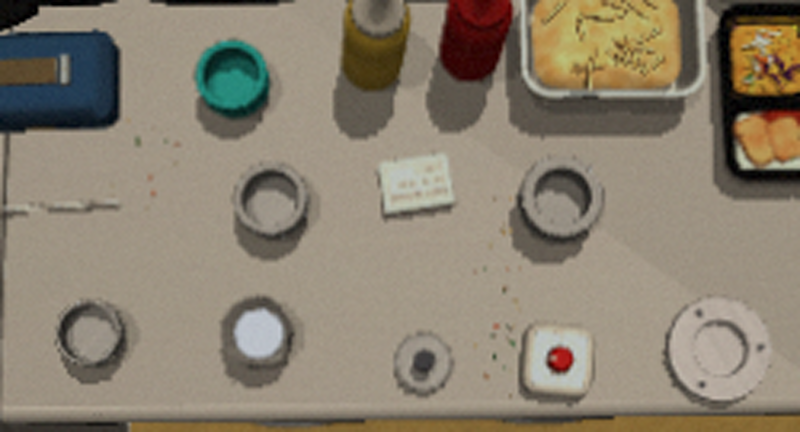

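View pics/scenec.png

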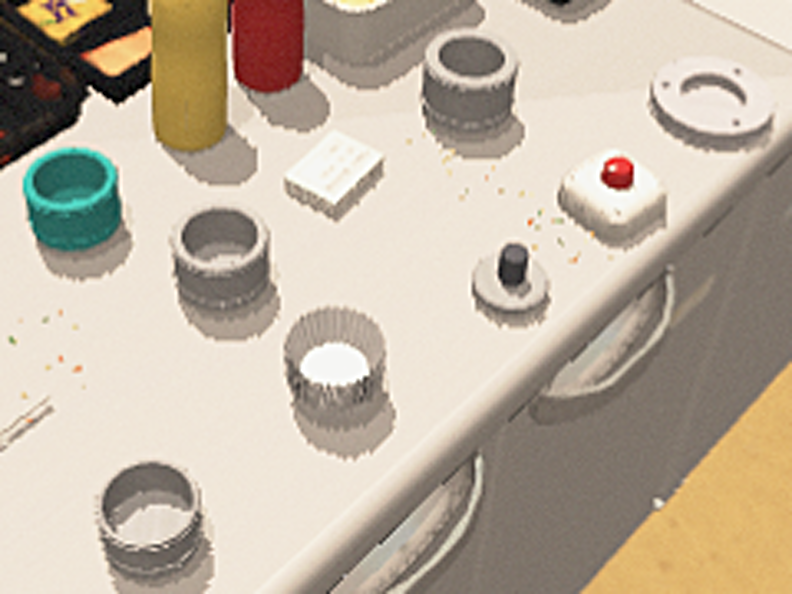

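By wall thickness the tins are:
- **C (325,217):** thick wall of about 10 mm, so it is the wide tin.
- **A (234,217):** medium wall, so it is the middle tin. The one at (222,179) is turquoise and stays where it is.
- **B (178,259):** thin wall, so it is the narrow tin.

The crop confirms this. Next I'll refine the positions by fitting projected circles in both views.

```bash
cat >> h.py <<'E'
from scipy.optimize import minimize
def fit(img,n,x0,circles,c=None,bound=12):
    """refine xy of an object made of circles (z,r) on the gradient magnitude of img"""
    c=c or ctrl.calibration(n)
    g=cv2.GaussianBlur(cv2.cvtColor(img,cv2.COLOR_BGR2GRAY).astype(np.float32),(0,0),0.8)
    m=np.hypot(cv2.Sobel(g,-1,1,0),cv2.Sobel(g,-1,0,1))
    def cost(p):
        P=np.concatenate([proj(n,circ(p[0],p[1],z,r,90),c) for z,r in circles]).astype(np.float32)
        return -cv2.remap(m,P[:,:1],P[:,1:],cv2.INTER_LINEAR).mean()
    G=[(cost((x0[0]+a,x0[1]+b)),x0[0]+a,x0[1]+b) for a in range(-bound,bound+1,2) for b in range(-bound,bound+1,2)]
    b=min(G); r=minimize(cost,b[1:],method="Nelder-Mead",options=dict(initial_simplex=[(b[1],b[2]),(b[1]+2,b[2]),(b[1],b[2]+2)]))
    return r.x,-r.fun
CIR=dict(wide=[(56,34),(56,24)],mid=[(50,30.5),(50,24)],nar=[(44,27),(44,24)],lid=[(16,25)],stand=[(16,45),(16,24)])
E
python3 - <<'E'
from h import *
G=dict(wide=(564,-151),mid=(567,94),nar=(456,242),lid=(435,-33),stand=(442,-283))
for n in ("top","scene"):
    im=cv2.imread(f"pics/{n}0.png")
    for k,g in G.items():
        x,s=fit(im,n,g,CIR[k]); print(n,k,x.round(1),round(s,1))
        if k=="wide": print([ (q,round(fit(im,n,g,CIR[q])[1],1)) for q in("wide","mid","nar")])
E
```

```text
top wide [ 558.5 -144.9] 141.0
[('wide', np.float64(141.0)), ('mid', np.float64(142.2)), ('nar', np.float64(147.8))]
top mid [563.4  88.5] 128.3
top nar [457.5 246.7] 155.0
top lid [426.3 -32.1] 86.2
top stand [ 439.6 -289.8] 103.9
scene wide [ 565.1 -150.5] 255.9
[('wide', np.float64(255.9)), ('mid', np.float64(231.0)), ('nar', np.float64(280.6))]
scene mid [567.3  95.1] 213.7
scene nar [455.  248.6] 245.5
scene lid [421.8 -21.4] 199.8
scene stand [ 437.7 -286.5] 174.9
```

Call:
carry_out:
  deltas: [0, 0, -8, 0, 0, -0.02, -1, 0, 0, -8, 0, 0, -0.02, -1, 0, 0, -7.3, 0, 0, -0.02, -1]

```text
clock: 0.48
eef_pos: [257.0, 596.6, 291.3]
tool_rot: [-3.14, -0.0, -3.137]
force: [0.5, 0.5, -0.5]
width: 85.8
gripper_force: 0.0
```

Call:
carry_out:
  deltas: [0, 0, 0, -0.02, -0.05, 0, -1, 0, 0, 0, -0.02, -0.05, 0, -1, 0, 0, 0, -0.02, -0.05, 0, -1, 0, 0, 0, -0.02, -0.05, 0, -1, 0, 0, 0, -0.02, -0.05, 0, -1, 0, 0, 0, -0.02, -0.05, 0, -1, 0, 0, 0, -0.02, -0.05, 0, -1, 0, 0, 0, -0.02, -0.05, 0, -1, 0, 0, 0, -0.02, -0.05, 0, -1, 0, 0, 0, -0.02, -0.05, 0, -1, 0, 0, 0, -0.02, -0.05, 0, -1, 0, 0, 0, -0.02, -0.05, 0, -1]

```text
clock: 1.98
eef_pos: [497.3, -4.6, 291.2]
tool_rot: [3.141, -0.0, -3.142]
force: [1.0, 0.8, 0.4]
width: 85.2
gripper_force: 0.0
```

Call:
carry_out:
  deltas: [0, 0, 0, -0.02, -0.05, 0, -1, 0, 0, 0, -0.02, -0.05, 0, -1, 0, 0, 0, -0.02, -0.04, 0, -1, 0, 0, 0, 0, 0, 0, -1, 0, 0, 0, 0, 0, 0, -1]

```text
clock: 2.6
eef_pos: [556.5, -142.1, 290.7]
tool_rot: [3.14, -0.001, -3.141]
force: [0.5, 0.2, 0.2]
width: 85.1
gripper_force: 0.0
```

Run:
```python
from h import *
s=ctrl.read_state(); print(s["eef_pos"].round(1),s["tool_rot"].round(3),s["qpos"].round(2))
c=ctrl.calibration("wrist"); im=ctrl.get_image("wrist")[:,:,::-1]
cv2.imwrite("pics/w1.png",im); print(c)
print("tcp px",proj("wrist",[s["eef_pos"]],c), proj("wrist",[[564,-150,56]],c))
```

```text
[ 556.5 -142.1  290.7] [ 3.140e+00 -1.000e-03 -3.141e+00] [ 0.12  0.46  0.12  1.66 -0.07  1.03  1.84]
{'mtx': array([[360.34520466,   0.        , 276.11710698],
       [  0.        , 360.34520466, 203.76813161],
       [  0.        ,   0.        ,   1.        ]]), 'distortion': array([-0.07211094,  0.        ,  0.        ,  0.        ,  0.        ]), 'R': array([[-1.79152934e-04,  9.99999016e-01,  1.39133737e-03],
       [ 9.55380896e-01, -2.39809330e-04,  2.95376517e-01],
       [ 2.95376560e-01,  1.38217471e-03, -9.55379913e-01]]), 't': array([ 141.89826585, -587.74028104,  272.64223273])}
tcp px [[276.31594225 271.26582905]] [[268.52715631 173.56756578]]
```

View pics/w1.png

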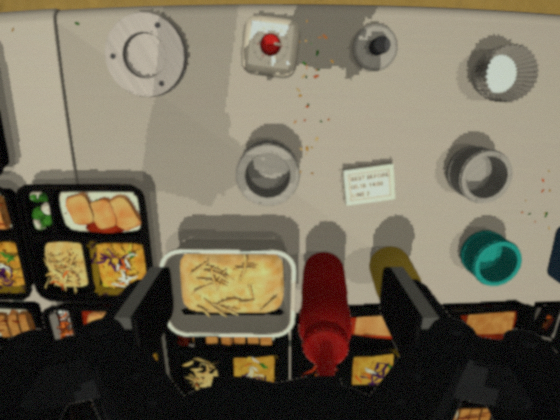

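The wrist picture shows the wide tin's rim centre near (267,172), the stand hole at (146,53), the lid knob at (378,44), the middle tin at (485,173) and the red bottle at (325,300). I'll refine these with the fits on this view.

Run:
```python
from h import *
c=ctrl.calibration("wrist"); im=cv2.imread("pics/w1.png")
for k,p in dict(wide=(267,172),mid=(485,173),stand=(147,53),lid=(375,47)).items():
    z=CIR[k][0][0]; g=ray("wrist",p,z,c)[0][:2]; print(k,"hand",g.round(1), *[ (x.round(1),round(s)) for x,s in [fit(im,"wrist",g,[q],c,8) for q in CIR[k]]+[fit(im,"wrist",g,CIR[k],c,8)]])
for n,p in dict(red=(325,275),lab=(370,183),timer=(270,45)).items(): print(n,ray("wrist",p,15,c)[0].round())
ov=cv2.resize(im[:270],None,fx=1,fy=1)
```

```text
wide hand [ 562.5 -151. ] (array([ 555.9, -147.1]), 68) (array([ 566.3, -150.8]), 136) (array([ 566.6, -150.9]), 101)
mid hand [563.7  92. ] (array([568.7,  87.6]), 84) (array([568.4,  94.7]), 132) (array([568.4,  94.7]), 102)
stand hand [ 437.4 -283. ] (array([ 439. , -287.9]), 80) (array([ 439.5, -287.4]), 114) (array([ 439.3, -287.5]), 96)
lid hand [431.5 -33.6] (array([430.9, -34.2]), 62) (array([430.9, -34.2]), 62)
red [708. -77.  15.]
lab [584. -28.  15.]
timer [ 430. -148.   15.]
```

Call:
carry_out:
  deltas: [0, 0, 0, -0.009, -0.0087, 0.04, -1, 0, 0, 0, 0, 0, 0.05, -1, 0, 0, 0, 0, 0, 0.05, -1, 0, 0, 0, 0, 0, 0.04, -1, 0, 0, 0, 0, 0, 0.0, -1, 0, 0, 0, 0, 0, 0.0, -1]

```text
clock: 3.4
eef_pos: [567.1, -151.1, 112.8]
tool_rot: [-3.141, 0.002, -3.141]
force: [0.5, -0.3, 0.5]
width: 85.6
gripper_force: 0.0
```

Run:
```python
from h import *
s=ctrl.read_state(); print(s["eef_pos"].round(1))
c=ctrl.calibration("wrist"); im=ctrl.get_image("wrist")[:,:,::-1].copy()
for q in [(56,34),(56,24)]:
    x,v=fit(im,"wrist",(565.5,-151),[q],c,6); print(q,x.round(1),v)
for r in (34,24):
    for p in proj("wrist",circ(565.5,-150.8,56,r),c): cv2.circle(im,tuple(p.round().astype(int).tolist()),0,(0,0,255),-1)
cv2.imwrite("pics/w2.png",im)
```

```text
[ 567.1 -151.1  112.8]
(56, 34) [ 566.6 -151.8] 52.83060836791992
(56, 24) [ 565.9 -151.4] 125.27254486083984
```

View pics/w2.png

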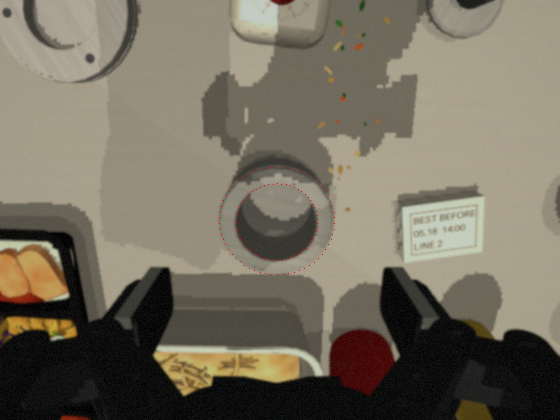

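The circles sit on the wide tin's rim at (276,220), so the fit is good. I'll descend and grip.

Call:
carry_out:
  deltas: [0, 0, 0, 0.001, 0, 0.035, -1, 0, 0, 0, 0, 0, 0.035, -1, 0, 0, 0, 0, 0, 0.02, -1, 0, 0, 0, 0, 0, 0, -1, 0, 0, 0, 0, 0, 0, 1, 0, 0, 0, 0, 0, 0, 1, 0, 0, 0, 0, 0, 0, 1, 0, 0, 0, 0, 0, 0, 1, 0, 0, 0, 0, 0, 0, 1, 0, 0, 0, 0, 0, 0, 1]

```text
clock: 4.7
eef_pos: [566.3, -152.0, 23.4]
tool_rot: [-3.141, 0.003, 3.141]
force: [-1.5, 1.0, 5.4]
width: 66.2
gripper_force: 66.9
```

Call:
carry_out:
  deltas: [0, 0, 0, 0, 0, -0.03, 1, 0, 0, 0, 0, 0, -0.04, 1, 0, 0, 0, 0, 0, -0.05, 1, 0, 0, 0, 0.02, -0.035, 0, 1, 0, 0, 0, 0.02, -0.035, 0, 1, 0, 0, 0, 0.02, -0.035, 0, 1, 0, 0, 0, 0, -0.03, 0, 1, 0, 0, 0, 0, 0, 0, 1, 0, 0, 0, 0, 0, 0, 1]

```text
clock: 5.82
eef_pos: [505.2, -285.9, 141.7]
tool_rot: [3.141, 0.001, -3.141]
force: [0.5, 0.6, -2.6]
width: 66.3
gripper_force: 68.0
```

Run:
```python
from h import *
s=ctrl.read_state(); print(s["eef_pos"].round(1))
c=ctrl.calibration("wrist"); im=ctrl.get_image("wrist")[:,:,::-1].copy()
for q in CIR["stand"]:
    x,v=fit(im,"wrist",(439,-287),[q],c,8); print(q,x.round(1),v)
for r in (45,24):
    for p in proj("wrist",circ(439,-287.5,16,r),c): cv2.circle(im,tuple(p.round().astype(int).tolist()),0,(0,0,255),-1)
o=s["eef_pos"]
for r in (34,24):
    for p in proj("wrist",circ(o[0],o[1],o[2]+33,r),c): cv2.circle(im,tuple(p.round().astype(int).tolist()),0,(0,255,0),-1)
cv2.imwrite("pics/w3.png",im)
```

```text
[ 505.2 -285.9  141.7]
(16, 45) [ 439.1 -284.5] 43.82620620727539
(16, 24) [ 439.2 -289.2] 73.32587432861328
```

View pics/w3.png

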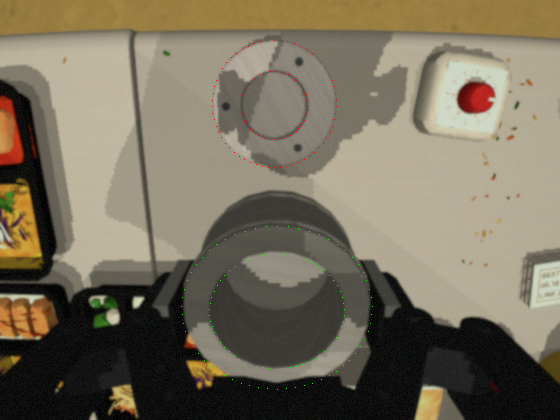

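The overlays fit: stand hole at (274,105), i.e. about (439,-287), and the tin is held centred. I'll move over and lower it partway.

Call:
carry_out:
  deltas: [0, 0, 0, 0.033, -0.001, 0, 1, 0, 0, 0, 0.033, 0, 0, 1, 0, 0, 0, 0, 0, 0.04, 1, 0, 0, 0, 0, 0, 0.035, 1, 0, 0, 0, 0, 0, 0.02, 1, 0, 0, 0, 0, 0, 0, 1, 0, 0, 0, 0, 0, 0, 1]

```text
clock: 6.75
eef_pos: [439.9, -287.4, 47.1]
tool_rot: [-3.141, 0.001, -3.141]
force: [0.8, -0.8, -1.9]
width: 66.1
gripper_force: 68.0
```

Call:
carry_out:
  deltas: [0, 0, 0, 0, 0, 0.006, 1, 0, 0, 0, 0, 0, 0.006, 1, 0, 0, 0, 0, 0, 0.004, 1, 0, 0, 0, 0, 0, 0.001, 1, 0, 0, 0, 0, 0, 0, 1]

```text
clock: 7.38
eef_pos: [438.8, -287.6, 29.5]
tool_rot: [3.141, -0.0, 3.141]
force: [-0.9, -0.5, 1.5]
width: 66.0
gripper_force: 68.3
```

Call:
carry_out:
  deltas: [0, 0, 0, 0, 0, 0.001, 1, 0, 0, 0, 0, 0, 0, -1, 0, 0, 0, 0, 0, 0, -1, 0, 0, 0, 0, 0, 0, -1, 0, 0, 0, 0, 0, 0, -1, 0, 0, 0, 0, 0, -0.02, -1, 0, 0, 0, 0, 0, -0.05, -1, 0, 0, 0, 0, 0, -0.05, -1, 0, 0, 0, 0, 0, -0.03, -1, 0, 0, 0, -0.05, 0, 0, -1, 0, 0, 0, -0.02, 0, 0, -1, 0, 0, 0, 0, 0, 0, -1]

```text
clock: 8.88
eef_pos: [510.1, -287.1, 178.0]
tool_rot: [3.141, 0.0, -3.14]
force: [0.0, 0.3, -0.9]
width: 85.4
gripper_force: 0.0
```

Run:
```python
from h import *
s=ctrl.read_state(); print(s["eef_pos"].round(1))
c=ctrl.calibration("wrist"); im=ctrl.get_image("wrist")[:,:,::-1].copy()
for q in [(62,34),(62,24),(16,45)]:
    x,v=fit(im,"wrist",(439,-287),[q],c,8); print(q,x.round(1),v)
for z,r in ((62,34),(62,24),(16,45)):
    for p in proj("wrist",circ(439,-287.5,z,r),c): cv2.circle(im,tuple(p.round().astype(int).tolist()),0,(0,0,255),-1)
cv2.imwrite("pics/w4.png",im)
```

```text
[ 510.1 -287.1  178. ]
(62, 34) [ 438.9 -287.5] 88.86766815185547
(62, 24) [ 438.6 -287.7] 108.90287780761719
(16, 45) [ 434.4 -286. ] 55.07515335083008
```

View pics/w4.png

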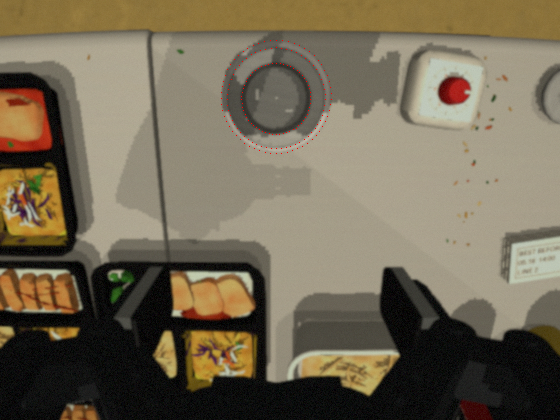

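The wide tin is seated: its rim fits at z = 62 around (276,98). Next is the middle tin.

Call:
carry_out:
  deltas: [0, 0, 0, -0.007, 0.047, 0, -1, 0, 0, 0, -0.007, 0.047, 0, -1, 0, 0, 0, -0.007, 0.047, 0, -1, 0, 0, 0, -0.007, 0.047, 0, -1, 0, 0, 0, -0.007, 0.047, 0, -1, 0, 0, 0, -0.007, 0.047, 0, -1, 0, 0, 0, -0.007, 0.047, 0, -1, 0, 0, 0, -0.008, 0.052, 0, -1, 0, 0, 0, 0, 0, 0.03, -1, 0, 0, 0, 0, 0, 0.03, -1, 0, 0, 0, 0, 0, 0, -1, 0, 0, 0, 0, 0, 0, -1]

```text
clock: 10.42
eef_pos: [566.1, 92.3, 119.1]
tool_rot: [-3.141, 0.0, 3.14]
force: [0.1, 0.2, -0.0]
width: 85.6
gripper_force: 0.0
```

Run:
```python
from h import *
s=ctrl.read_state(); print(s["eef_pos"].round(1))
c=ctrl.calibration("wrist"); im=ctrl.get_image("wrist")[:,:,::-1].copy()
for q in CIR["mid"]:
    x,v=fit(im,"wrist",(568,94.5),[q],c,8); print(q,x.round(1),v)
for z,r in CIR["mid"]:
    for p in proj("wrist",circ(568,94.5,z,r),c): cv2.circle(im,tuple(p.round().astype(int).tolist()),0,(0,0,255),-1)
cv2.imwrite("pics/w5.png",im)
```

```text
[566.1  92.3 119.1]
(50, 30.5) [561.4  95.7] 67.69863891601562
(50, 24) [568.1  94. ] 117.71157836914062
```

View pics/w5.png

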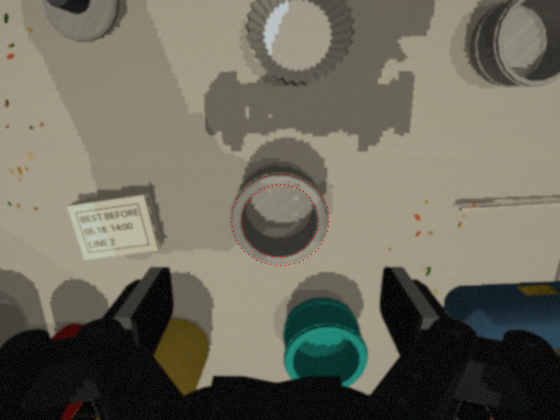

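The middle tin (grey) is at (280,219), and the circles match it. The turquoise look-alike is clear of the fingers at (325,340). Gripping now.

Call:
carry_out:
  deltas: [0, 0, 0, -0.002, 0.002, 0.035, -1, 0, 0, 0, 0, 0, 0.04, -1, 0, 0, 0, 0, 0, 0.026, -1, 0, 0, 0, 0, 0, 0, -1, 0, 0, 0, 0, 0, 0, 1, 0, 0, 0, 0, 0, 0, 1, 0, 0, 0, 0, 0, 0, 1, 0, 0, 0, 0, 0, 0, 1, 0, 0, 0, 0, 0, 0, 1, 0, 0, 0, 0, 0, 0, 1, 0, 0, 0, 0, 0, 0, 1]

```text
clock: 11.85
eef_pos: [569.6, 95.2, 19.8]
tool_rot: [3.141, 0.004, 3.141]
force: [-1.4, -0.6, 5.9]
width: 60.0
gripper_force: 63.9
```

Call:
carry_out:
  deltas: [0, 0, 0, 0, 0, -0.03, 1, 0, 0, 0, 0, 0, -0.05, 1, 0, 0, 0, 0, 0, -0.05, 1, 0, 0, 0, 0.0163, -0.0478, 0, 1, 0, 0, 0, 0.0163, -0.0478, 0, 1, 0, 0, 0, 0.0163, -0.0478, 0, 1, 0, 0, 0, 0.0163, -0.0478, 0, 1, 0, 0, 0, 0.0163, -0.0478, 0, 1, 0, 0, 0, 0.0163, -0.0478, 0, 1, 0, 0, 0, 0.0163, -0.0478, 0, 1, 0, 0, 0, 0.0163, -0.0478, 0, 1, 0, 0, 0, 0, 0, 0, 1]

```text
clock: 13.35
eef_pos: [435.5, -292.7, 148.7]
tool_rot: [-3.137, 0.001, 3.133]
force: [0.3, 0.8, -0.7]
width: 59.5
gripper_force: 65.4
```

Call:
carry_out:
  deltas: [0, 0, 0, 0, 0, 0.03, 1, 0, 0, 0, 0, 0, 0.02, 1, 0, 0, 0, 0, 0, 0, 1, 0, 0, 0, 0, 0, 0, 1]

```text
clock: 13.85
eef_pos: [438.5, -287.0, 98.4]
tool_rot: [-3.141, 0.002, -3.141]
force: [0.3, -0.2, -1.4]
width: 59.6
gripper_force: 65.4
```

Call:
carry_out:
  deltas: [0, 0, 0, 0, 0, 0.01, 1, 0, 0, 0, 0, 0, 0.008, 1, 0, 0, 0, 0, 0, 0.006, 1, 0, 0, 0, 0, 0, 0.002, 1, 0, 0, 0, 0, 0, 0.001, 1, 0, 0, 0, 0, 0, 0, 1]

```text
clock: 14.6
eef_pos: [437.3, -287.0, 71.7]
tool_rot: [3.141, -0.0, 3.141]
force: [-3.7, 2.0, 15.0]
width: 59.8
gripper_force: 67.0
```

Call:
carry_out:
  deltas: [0, 0, 0, 0, 0, 0, -1, 0, 0, 0, 0, 0, 0, -1, 0, 0, 0, 0, 0, 0, -1, 0, 0, 0, 0, 0, 0, -1, 0, 0, 0, 0, 0, -0.02, -1, 0, 0, 0, 0, 0, -0.04, -1, 0, 0, 0, 0, 0, -0.05, -1, 0, 0, 0, -0.05, 0, -0.02, -1, 0, 0, 0, -0.02, 0, 0, -1, 0, 0, 0, 0, 0, 0, -1, 0, 0, 0, 0, 0, 0, -1]

```text
clock: 15.98
eef_pos: [505.9, -287.1, 199.6]
tool_rot: [3.141, -0.003, 3.141]
force: [0.2, -0.9, -0.5]
width: 85.7
gripper_force: 0.0
```

Run:
```python
from h import *
s=ctrl.read_state(); print(s["eef_pos"].round(1))
c=ctrl.calibration("wrist"); im=ctrl.get_image("wrist")[:,:,::-1].copy()
for q in [(102,30.5),(102,24),(62,34)]:
    x,v=fit(im,"wrist",(439,-287),[q],c,8); print(q,x.round(1),v)
for z,r in ((102,30.5),(102,24),(62,34)):
    for p in proj("wrist",circ(438.8,-287.5,z,r),c): cv2.circle(im,tuple(p.round().astype(int).tolist()),0,(0,0,255),-1)
w=im[20:230,130:430]
sc=ctrl.get_image("scene")[:,:,::-1]
cv2.imwrite("pics/w6.png",np.hstack([cv2.resize(w,(400,280)),cv2.resize(sc[120:260,280:480],(400,280),interpolation=cv2.INTER_CUBIC)]))
```

```text
[ 505.9 -287.1  199.6]
(102, 30.5) [ 436.2 -287.1] 108.2500228881836
(102, 24) [ 436.  -287.2] 96.84830474853516
(62, 34) [ 438.9 -287.6] 82.62474822998047
```

View pics/w6.png

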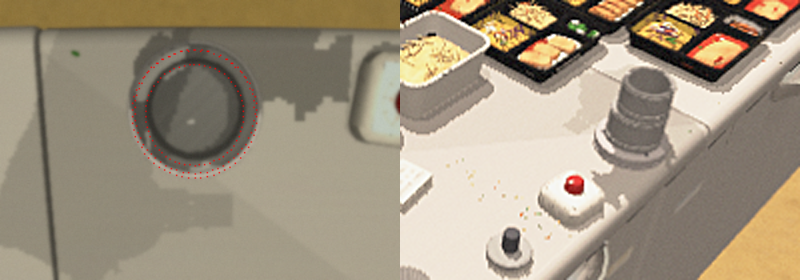

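Middle tin seated; the rim fits at z = 102 in the left view, and it is upright on the wide tin in the right view. Next is the narrow tin.

Call:
carry_out:
  deltas: [0, 0, 0, 0.004, 0.048, 0, -1, 0, 0, 0, 0.004, 0.048, 0, -1, 0, 0, 0, 0.004, 0.048, 0, -1, 0, 0, 0, 0.004, 0.048, 0, -1, 0, 0, 0, 0.004, 0.048, 0, -1, 0, 0, 0, 0.004, 0.048, 0, -1, 0, 0, 0, 0.004, 0.048, 0, -1, 0, 0, 0, 0.004, 0.048, 0, -1, 0, 0, 0, 0.004, 0.048, 0, -1, 0, 0, 0, 0.004, 0.048, 0, -1, 0, 0, 0, 0.008, 0.053, 0, -1]

```text
clock: 17.45
eef_pos: [459.5, 246.0, 200.3]
tool_rot: [-3.141, 0.0, 3.139]
force: [-0.2, 0.3, 0.2]
width: 85.5
gripper_force: 0.0
```

Call:
carry_out:
  deltas: [0, 0, 0, 0, 0, 0.04, -1, 0, 0, 0, 0, 0, 0.04, -1, 0, 0, 0, 0, 0, 0, -1, 0, 0, 0, 0, 0, 0, -1]

```text
clock: 17.95
eef_pos: [460.3, 245.6, 121.3]
tool_rot: [3.141, 0.001, 3.14]
force: [0.9, 0.2, 0.3]
width: 85.4
gripper_force: 0.0
```

Run:
```python
from h import *
s=ctrl.read_state(); print(s["eef_pos"].round(1))
c=ctrl.calibration("wrist"); im=ctrl.get_image("wrist")[:,:,::-1].copy()
for q in CIR["nar"]:
    x,v=fit(im,"wrist",(456,246.5),[q],c,8); print(q,x.round(1),v)
for z,r in CIR["nar"]:
    for p in proj("wrist",circ(456,246.5,z,r),c): cv2.circle(im,tuple(p.round().astype(int).tolist()),0,(0,0,255),-1)
cv2.imwrite("pics/w7.png",im)
```

```text
[460.3 245.6 121.3]
(44, 27) [454.6 244.9] 81.3773422241211
(44, 24) [457.1 247.3] 109.6816177368164
```

View pics/w7.png

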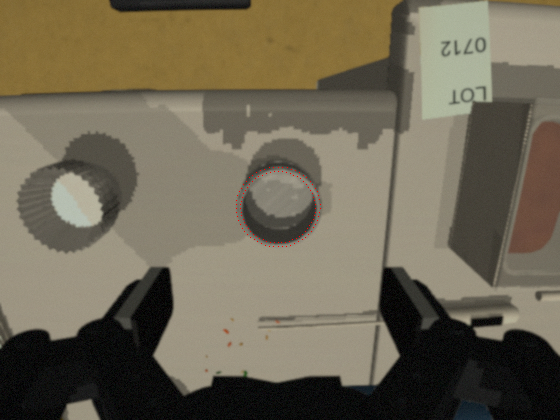

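The narrow tin is at (280,207) with thin walls, and the circles match. The foil stack at (75,205) is clear. Gripping.

Call:
carry_out:
  deltas: [0, 0, 0, 0.004, 0.001, 0.04, -1, 0, 0, 0, 0, 0, 0.04, -1, 0, 0, 0, 0, 0, 0.028, -1, 0, 0, 0, 0, 0, 0, -1, 0, 0, 0, 0, 0, 0, 1, 0, 0, 0, 0, 0, 0, 1, 0, 0, 0, 0, 0, 0, 1, 0, 0, 0, 0, 0, 0, 1, 0, 0, 0, 0, 0, 0, 1, 0, 0, 0, 0, 0, 0, 1, 0, 0, 0, 0, 0, 0, 1]

```text
clock: 19.38
eef_pos: [457.0, 247.5, 14.5]
tool_rot: [3.14, 0.003, 3.142]
force: [-1.1, -0.2, 9.1]
width: 52.1
gripper_force: 61.7
```

Call:
carry_out:
  deltas: [0, 0, 0, 0, 0, -0.03, 1, 0, 0, 0, 0, 0, -0.05, 1, 0, 0, 0, 0, 0, -0.05, 1, 0, 0, 0, 0, 0, -0.05, 1, 0, 0, 0, 0, -0.034, 0, 1, 0, 0, 0, 0, -0.05, 0, 1, 0, 0, 0, 0, -0.05, 0, 1, 0, 0, 0, 0, -0.05, 0, 1, 0, 0, 0, 0, -0.05, 0, 1, 0, 0, 0, 0, -0.05, 0, 1, 0, 0, 0, 0, -0.05, 0, 1, 0, 0, 0, 0, -0.05, 0, 1]

```text
clock: 20.88
eef_pos: [455.7, -138.8, 193.5]
tool_rot: [-3.141, 0.002, 3.141]
force: [1.3, -0.5, -0.9]
width: 52.7
gripper_force: 63.2
```

Call:
carry_out:
  deltas: [0, 0, 0, 0.005, -0.05, 0, 1, 0, 0, 0, 0.005, -0.05, 0, 1, 0, 0, 0, 0.01, -0.05, 0, 1, 0, 0, 0, 0, 0, 0.03, 1, 0, 0, 0, 0, 0, 0.025, 1, 0, 0, 0, 0, 0, 0, 1, 0, 0, 0, 0, 0, 0, 1]

```text
clock: 21.75
eef_pos: [436.3, -287.4, 138.6]
tool_rot: [-3.141, 0.002, -3.141]
force: [0.0, -0.1, -0.4]
width: 52.4
gripper_force: 63.2
```

Call:
carry_out:
  deltas: [0, 0, 0, 0, 0, 0.015, 1, 0, 0, 0, 0, 0, 0.008, 1, 0, 0, 0, 0, 0, 0.006, 1, 0, 0, 0, 0, 0, 0.003, 1, 0, 0, 0, 0, 0, 0.001, 1, 0, 0, 0, 0, 0, 0, 1]

```text
clock: 22.5
eef_pos: [435.6, -287.0, 106.4]
tool_rot: [3.141, 0.001, 3.141]
force: [-3.5, 4.0, 20.6]
width: 52.2
gripper_force: 65.5
```

Call:
carry_out:
  deltas: [0, 0, 0, 0, 0, 0, -1, 0, 0, 0, 0, 0, 0, -1, 0, 0, 0, 0, 0, 0, -1, 0, 0, 0, 0, 0, 0, -1, 0, 0, 0, 0, 0, -0.02, -1, 0, 0, 0, 0, 0, -0.04, -1, 0, 0, 0, 0, 0, -0.05, -1, 0, 0, 0, -0.05, 0, -0.02, -1, 0, 0, 0, -0.02, 0, 0, -1, 0, 0, 0, 0, 0, 0, -1, 0, 0, 0, 0, 0, 0, -1]

```text
clock: 23.88
eef_pos: [504.0, -287.2, 233.5]
tool_rot: [3.141, -0.003, 3.141]
force: [0.2, -0.4, 0.5]
width: 85.3
gripper_force: 0.0
```

Run:
```python
from h import *
s=ctrl.read_state(); print(s["eef_pos"].round(1))
c=ctrl.calibration("wrist"); im=ctrl.get_image("wrist")[:,:,::-1].copy()
for q in [(136,27),(136,24),(102,30.5)]:
    x,v=fit(im,"wrist",(437,-287),[q],c,8); print(q,x.round(1),v)
for z,r in ((136,27),(136,24)):
    for p in proj("wrist",circ(436,-287.1,z,r),c): cv2.circle(im,tuple(p.round().astype(int).tolist()),0,(0,0,255),-1)
w=im[20:230,130:430]
sc=ctrl.get_image("scene")[:,:,::-1]
cv2.imwrite("pics/w8.png",np.hstack([cv2.resize(w,(400,280)),cv2.resize(sc[120:260,280:480],(400,280),interpolation=cv2.INTER_CUBIC)]))
```

```text
[ 504.  -287.2  233.5]
(136, 27) [ 435.7 -287.1] 127.20001983642578
(136, 24) [ 438.2 -289.1] 95.11811065673828
(102, 30.5) [ 436.8 -287. ] 120.8023681640625
```

View pics/w8.png

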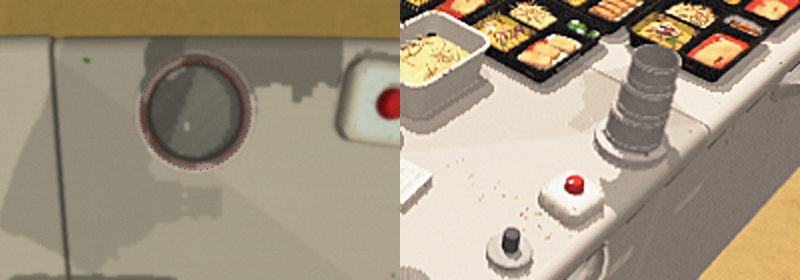

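Narrow tin seated, with its rim fitting at z = 136 and the stack upright. Now the lid.

Call:
carry_out:
  deltas: [0, 0, 0, 0.014, 0.05, 0, -1, 0, 0, 0, 0.014, 0.05, 0, -1, 0, 0, 0, 0.014, 0.05, 0, -1, 0, 0, 0, 0.014, 0.05, 0, -1, 0, 0, 0, 0.016, 0.053, 0, -1, 0, 0, 0, 0, 0, 0.05, -1, 0, 0, 0, 0, 0, 0.05, -1, 0, 0, 0, 0, 0, 0.02, -1, 0, 0, 0, 0, 0, 0, -1, 0, 0, 0, 0, 0, 0, -1]

```text
clock: 25.22
eef_pos: [434.0, -34.5, 115.1]
tool_rot: [-3.141, 0.001, 3.141]
force: [-0.5, 0.1, 0.5]
width: 85.3
gripper_force: 0.0
```

Run:
```python
from h import *
s=ctrl.read_state(); print(s["eef_pos"].round(1))
c=ctrl.calibration("wrist"); im=ctrl.get_image("wrist")[:,:,::-1].copy()
for q in [(16,25),(41,9)]:
    x,v=fit(im,"wrist",(430.5,-34),[q],c,6); print(q,x.round(1),v)
for z,r in ((16,25),(41,9)):
    for p in proj("wrist",circ(430.5,-34,z,r),c): cv2.circle(im,tuple(p.round().astype(int).tolist()),0,(0,0,255),-1)
cv2.imwrite("pics/w9.png",im[60:360,80:480].repeat(2,0).repeat(2,1))
```

```text
[434.  -34.5 115.1]
(16, 25) [424.4 -32.4] 55.59477615356445
(41, 9) [430.1 -33.5] 115.68473052978516
```

View pics/w9.png

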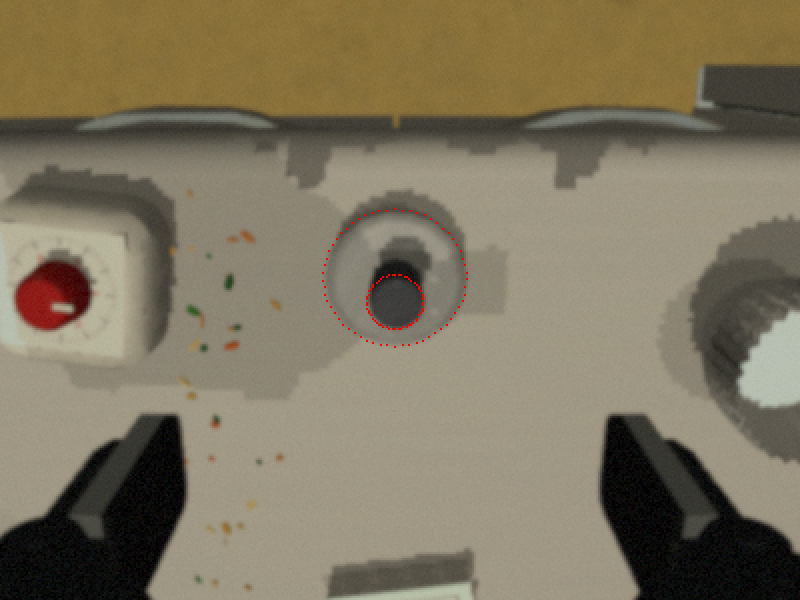

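The knob top is at (396,302) in the crop, the circles match, and the timer and foil stack are clear. Gripping the knob.

Call:
carry_out:
  deltas: [0, 0, 0, 0.004, 0.001, 0.04, -1, 0, 0, 0, 0, 0, 0.035, -1, 0, 0, 0, 0, 0, 0.019, -1, 0, 0, 0, 0, 0, 0, -1, 0, 0, 0, 0, 0, 0, 1, 0, 0, 0, 0, 0, 0, 1, 0, 0, 0, 0, 0, 0, 1, 0, 0, 0, 0, 0, 0, 1, 0, 0, 0, 0, 0, 0, 1, 0, 0, 0, 0, 0, 0, 1, 0, 0, 0, 0, 0, 0, 1, 0, 0, 0, 0, 0, 0, 1]

```text
clock: 26.78
eef_pos: [426.9, -36.9, 38.7]
tool_rot: [-3.13, -0.011, -3.141]
force: [-0.9, 1.0, 6.6]
width: 12.7
gripper_force: 58.5
```

Call:
carry_out:
  deltas: [0, 0, 0, 0, 0, 0, 1, 0, 0, 0, 0, 0, 0, 1]

```text
clock: 27.02
eef_pos: [426.9, -36.9, 38.7]
tool_rot: [-3.13, -0.011, -3.141]
force: [0.3, 1.0, 6.4]
width: 12.9
gripper_force: 58.5
```

Run:
```python
from h import *
s=ctrl.read_state(); print(s["eef_pos"].round(1),s["qpos"].round(3),s["tau"].round(1),s["force"].round(1))
c=ctrl.calibration("wrist"); im=ctrl.get_image("wrist")[:,:,::-1].copy()
cv2.imwrite("pics/w10.png",im)
```

```text
[426.9 -36.9  38.7] [ 0.121  0.702 -0.158  2.252  0.511  0.233  1.071] [  0.5 -42.4  -0.4  -4.1   0.1   0.2  -0. ] [0.3 1.  6.4]
```

View pics/w10.png

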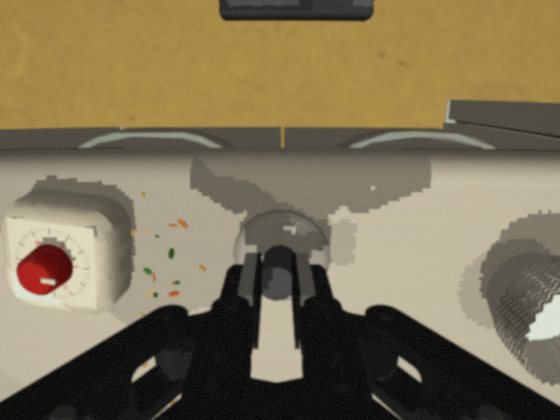

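The arm stopped at z = 39 because joint 6 is at its limit (0.233), so the pads hold only the knob's top at (278,280). I'll open, lift, tilt the tool 8° toward the base to regain reach, and regrip.

Call:
carry_out:
  deltas: [0, 0, 0, 0, 0, 0, -0.3, 0, 0, 0, 0, 0, 0, -0.3, 0, 0, 0, 0, 0, 0, -0.3, 0, 0, 0, 0, 0, -0.03, -0.3, 0, 0, 0, 0, 0, -0.03, -0.3, 0, 4, 0, 0, 0, 0, -0.3, 0, 4, 0, 0, 0, 0, -0.3, 0, 0, 0, 0, 0, 0, -0.3, 0, 0, 0, 0, 0, 0, -0.3]

```text
clock: 28.2
eef_pos: [426.1, -36.8, 98.0]
tool_rot: [-3.13, -0.152, 3.14]
force: [0.4, 0.3, 0.1]
width: 55.2
gripper_force: 0.0
```

Run:
```python
from h import *
from scipy.spatial.transform import Rotation as Ro
s=ctrl.read_state(); print(s["eef_pos"].round(1),s["tool_rot"].round(3),s["qpos"].round(3),s["width"])
R=Ro.from_euler("xyz",s["tool_rot"]).as_matrix()
c=ctrl.calibration("wrist"); im=ctrl.get_image("wrist")[:,:,::-1].copy()
for q in [(16,25),(41,9)]:
    x,v=fit(im,"wrist",(430.5,-34),[q],c,6); print(q,x.round(1),v)
for z in (60,21): print(z,"tool shift",(R.T@(np.r_[x,z]-s["eef_pos"])).round(1))
for z,r in ((16,25),(41,9)):
    for p in proj("wrist",circ(*x,z,r),c): cv2.circle(im,tuple(p.round().astype(int).tolist()),0,(0,0,255),-1)
cv2.imwrite("pics/w11.png",im[60:360,80:480].repeat(2,0).repeat(2,1))
```

```text
[426.1 -36.8  98. ] [-3.13  -0.152  3.14 ] [ 0.255  0.637 -0.359  2.097  0.37   0.627  1.195] 55.179981159941136
(16, 25) [429.9 -33.7] 55.65241241455078
(41, 9) [430.3 -33.7] 128.75515747070312
60 tool shift [-9.8  3.5 36.8]
21 tool shift [-15.7   4.   75.4]
```

View pics/w11.png

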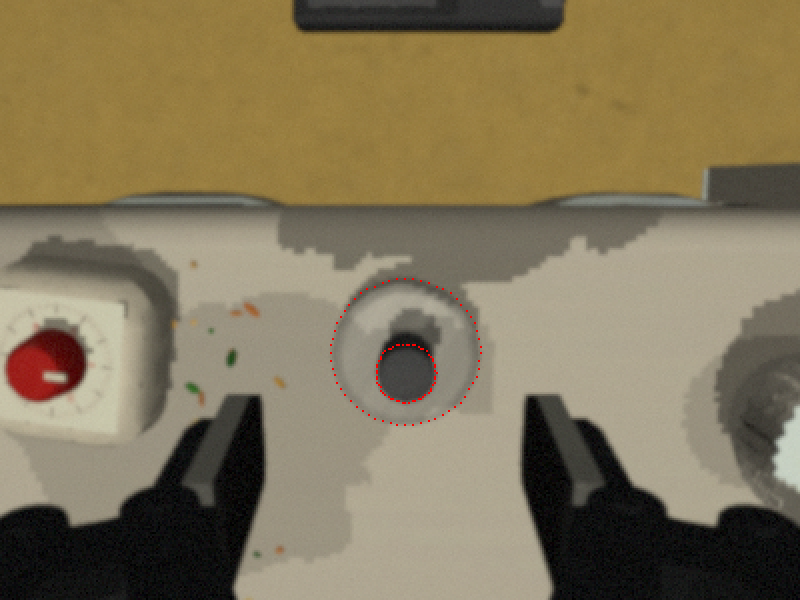

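The lid is still upright at (406,375) in the crop and hasn't moved. Descending along the tilted tool.

Call:
carry_out:
  deltas: [0.66, 0, 0, -0.0055, 0.004, 0.025, -0.3, 0, 0, 0, -0.005, 0, 0.025, -0.3, 0, 0, 0, -0.005, 0, 0.024, -0.3, 0, 0, 0, 0, 0, 0, -0.3, 0, 0, 0, 0, 0, 0, -0.3]

```text
clock: 28.88
eef_pos: [431.1, -34.0, 23.3]
tool_rot: [-3.118, -0.151, 3.14]
force: [1.1, -0.4, -0.1]
width: 55.4
gripper_force: 0.0
```

Call:
carry_out:
  deltas: [-1.3, 0, 0, 0, 0, 0.001, -0.3, 0, 0, 0, 0, 0, 0, -0.3, 0, 0, 0, 0, 0, 0, 1, 0, 0, 0, 0, 0, 0, 1, 0, 0, 0, 0, 0, 0, 1, 0, 0, 0, 0, 0, 0, 1, 0, 0, 0, 0, 0, 0, 1, 0, 0, 0, 0, 0, 0, 1, 0, 0, 0, 0, 0, 0, 1, 0, 0, 0, 0, 0, 0, 1]

```text
clock: 30.12
eef_pos: [431.2, -34.0, 22.0]
tool_rot: [-3.141, -0.151, 3.14]
force: [0.4, 0.0, 6.1]
width: 15.6
gripper_force: 58.7
```

Call:
carry_out:
  deltas: [0, 0, 0, 0.0045, 0, -0.0296, 1, 0, 0, 0, 0.0064, 0, -0.042, 1, 0, 0, 0, 0.0064, 0, -0.042, 1, 0, 0, 0, 0.0083, 0, -0.0544, 1, 0, 0, 0, -0.001, -0.05, 0, 1, 0, 0, 0, -0.001, -0.05, 0, 1, 0, 0, 0, -0.001, -0.05, 0, 1, 0, 0, 0, -0.001, -0.05, 0, 1, 0, 0, 0, -0.0015, -0.053, -0.001, 1, 0, 0, 0, 0, 0, 0, 1, 0, 0, 0, 0, 0, 0, 1, 0, 0, 0, 0, 0, 0, 1]

```text
clock: 31.62
eef_pos: [436.6, -285.3, 191.8]
tool_rot: [3.141, -0.152, -3.14]
force: [-0.4, 0.5, -0.8]
width: 15.6
gripper_force: 59.0
```

I've now viewed 15 pictures, one over the limit of 14, so I'll view no more and check by numeric fits only.

Call:
carry_out:
  deltas: [0, 0, 0, -0.002, -0.0016, 0.015, 1, 0, 0, 0, -0.002, 0, 0.013, 1, 0, 0, 0, 0, 0, 0, 1, 0, 0, 0, 0, 0, 0, 1]

```text
clock: 32.12
eef_pos: [436.2, -288.5, 163.5]
tool_rot: [-3.141, -0.152, 3.14]
force: [0.5, 0.2, -0.8]
width: 15.5
gripper_force: 59.0
```

Run:
```python
from h import *
s=ctrl.read_state(); e=s["eef_pos"]; print(e.round(1))
for n in("wrist","scene"):
    c=ctrl.calibration(n); im=ctrl.get_image(n)[:,:,::-1].copy()
    for z,r in ((e[2]-6,25),(136,27),(102,30.5)):
        x,v=fit(im,n,(436,-287),[(z,r)],c,6); print(n,z.__round__(1),r,x.round(1),round(v))
```

```text
[ 436.2 -288.5  163.5]
wrist 157.5 25 [ 430.3 -288. ] 81
wrist 136 27 [ 438.1 -287.7] 72
wrist 102 30.5 [ 429.2 -286.3] 61
scene 157.5 25 [ 434.5 -285.6] 213
scene 136 27 [ 438.9 -295.5] 152
scene 102 30.5 [ 437.1 -292.8] 152
```

Call:
carry_out:
  deltas: [0, 0, 0, -0.001, 0.001, 0.006, 1, 0, 0, 0, -0.0008, 0, 0.005, 1, 0, 0, 0, -0.0004, 0, 0.003, 1, 0, 0, 0, 0, 0, 0, 1, 0, 0, 0, 0, 0, 0, 1]

```text
clock: 32.85
eef_pos: [436.2, -287.7, 149.5]
tool_rot: [-3.141, -0.151, 3.14]
force: [-0.1, -0.0, -0.6]
width: 15.9
gripper_force: 59.0
```

Call:
carry_out:
  deltas: [0, 0, 0, -0.0002, 0, 0.0013, 1, 0, 0, 0, -0.0002, 0, 0.001, 1, 0, 0, 0, 0, 0, 0, 1]

```text
clock: 33.22
eef_pos: [436.4, -287.8, 147.7]
tool_rot: [-3.141, -0.151, 3.14]
force: [-1.1, -1.4, 4.9]
width: 15.9
gripper_force: 59.5
```

Contact at z = 147.7, where 148 was expected, so the lid is home. Releasing and retreating upward.

Call:
carry_out:
  deltas: [0, 0, 0, 0, 0, 0, -0.3, 0, 0, 0, 0, 0, 0, -0.3, 0, 0, 0, 0, 0, 0, -0.3, 0, 0, 0, 0, 0, 0, -0.3, 0, 0, 0, 0.003, 0, -0.02, -0.3, 0, 0, 0, 0.006, 0, -0.04, -0.3, 0, 0, 0, 0.006, 0, -0.04, -0.3, 0, -4, 0, -0.03, 0, 0, -0.3, 0, -4.7, 0, -0.04, 0, 0, -0.3, 0, 0, 0, 0, 0, 0, -0.3, 0, 0, 0, 0, 0, 0, -0.3]

```text
clock: 34.6
eef_pos: [505.1, -287.7, 240.2]
tool_rot: [-3.141, -0.002, 3.14]
force: [-0.4, -0.5, 0.2]
width: 56.1
gripper_force: 0.0
```

Run:
```python
from h import *
s=ctrl.read_state(); e=s["eef_pos"]; print(e.round(1),s["force"].round(1))
c=ctrl.calibration("wrist"); im=ctrl.get_image("wrist")[:,:,::-1].copy()
for z,r in ((167,9),(142,25),(136,27),(102,30.5),(62,34)):
    x,v=fit(im,"wrist",(436,-287),[(z,r)],c,6); print(z,r,x.round(1),round(v))
# seat height check: score of knob/plate over z at free xy
for dz in (-6,-3,0,3,6): print(dz,[round(fit(im,"wrist",(436,-287),[(z+dz,r)],c,6)[1]) for z,r in((167,9),(142,25))])
# bystanders: change against the first top view
a=cv2.imread("pics/top0.png").astype(int); b=ctrl.get_image("top")[:,:,::-1].astype(int)
for n,p in dict(teal=(222,179),foil=(231,259),timer=(324,268),lab=(280,212),yel=(267,165),red=(299,163)).items():
    w=np.s_[p[1]-14:p[1]+15,p[0]-14:p[0]+15]; print(n,abs(a[w]-b[w]).mean().round(1),cv2.phaseCorrelate(a[w].mean(2).astype(np.float32),b[w].mean(2).astype(np.float32)))
```

```text
[ 505.1 -287.7  240.2] [-0.4 -0.5  0.2]
167 9 [ 435.7 -287.4] 118
142 25 [ 437.  -287.9] 102
136 27 [ 435.6 -287.3] 145
102 30.5 [ 436.6 -287.1] 139
62 34 [ 439.  -287.3] 114
-6 [123, 95]
-3 [121, 95]
0 [118, 102]
3 [113, 109]
6 [106, 116]
teal 3.3 ((0.060643041507278284, -0.043760151054055285), 0.9792160002390543)
foil 3.8 ((-0.0026268570524052848, 0.035062102575624365), 1.0184824451473025)
timer 5.8 ((-0.18985316312022782, -0.14113788017926154), 0.8229289470778571)
lab 4.2 ((-0.00956391627675579, 0.08275932888057191), 1.0099449120627508)
yel 16.4 ((0.39991608089470176, 0.10249282200124199), 0.775085825920105)
red 19.9 ((-0.11721315007893374, 0.05699478234862987), 0.6324136466450161)
```

The stack fits as seated. The larger change at the bottles may only be shadow, so I'll check with the scene camera.

Run:
```python
from h import *
a=cv2.imread("pics/scene0.png"); b=ctrl.get_image("scene")[:,:,::-1].copy()
a2=cv2.imread("pics/top0.png"); b2=ctrl.get_image("top")[:,:,::-1].copy()
for nm,A,B,boxes in (("scene",a,b,dict(yel=(215,110,250,215),red=(250,105,285,195))),("top",a2,b2,dict(yel=(255,140,282,190),red=(286,140,312,190)))):
    for k,(x0,y0,x1,y1) in boxes.items():
        o=[]
        for I in(A,B):
            h=cv2.cvtColor(I[y0:y1,x0:x1],cv2.COLOR_BGR2HSV)
            H=h[...,0]; hue=((H<6)|(H>174)) if k=="red" else ((H>18)&(H<32))
            m=hue&(h[...,1]>140); ys,xs=np.nonzero(m); o.append((m.sum(),round(xs.mean(),1),round(ys.mean(),1)))
        print(nm,k,o)
```

```text
scene yel [(np.int64(1175), np.float64(21.9), np.float64(65.1)), (np.int64(1168), np.float64(22.0), np.float64(65.3))]
scene red [(np.int64(1336), np.float64(10.8), np.float64(48.5)), (np.int64(1380), np.float64(12.2), np.float64(47.2))]
top yel [(np.int64(315), np.float64(11.1), np.float64(31.8)), (np.int64(330), np.float64(11.6), np.float64(31.4))]
top red [(np.int64(620), np.float64(12.1), np.float64(21.3)), (np.int64(639), np.float64(14.1), np.float64(21.2))]
```

Run:
```python
from h import *
for nm,(x0,y0,x1,y1) in dict(scene=(240,105,285,195),top=(280,140,318,185)).items():
    A=cv2.imread(f"pics/{nm}0.png"); B=ctrl.get_image(nm)[:,:,::-1].copy()
    for I in(A,B):
        h=cv2.cvtColor(I[y0:y1,x0:x1],cv2.COLOR_BGR2HSV); H=h[...,0]
        m=((H<6)|(H>174))&(h[...,1]>140)
        print(nm,[(y+y0,*(np.nonzero(m[y])[0][[0,-1]]+x0).tolist(),int(m[y].sum())) for y in range(0,y1-y0,6) if m[y].any()], I[160,300] if nm=="top" else "")
```

```text
scene [(111, 249, 262, 6), (117, 258, 263, 6), (123, 256, 264, 9), (129, 252, 284, 21), (135, 252, 270, 19), (141, 250, 272, 23), (147, 250, 271, 22), (153, 251, 270, 20), (159, 249, 271, 23), (165, 251, 271, 21), (171, 251, 271, 21), (177, 251, 271, 21), (183, 252, 270, 19)] 
scene [(111, 262, 266, 5), (117, 260, 267, 8), (123, 258, 268, 11), (129, 255, 284, 20), (135, 253, 272, 20), (141, 253, 273, 21), (147, 252, 273, 22), (153, 252, 272, 21), (159, 249, 272, 23), (165, 250, 272, 22), (171, 251, 271, 21), (177, 251, 271, 21), (183, 252, 270, 19)] 
top [(140, 281, 306, 9), (146, 282, 305, 10), (152, 287, 308, 20), (158, 290, 309, 20), (164, 289, 308, 20), (170, 288, 306, 19), (176, 290, 303, 14)] [17 16 89]
top [(140, 281, 311, 7), (146, 281, 310, 19), (152, 295, 313, 19), (158, 293, 314, 22), (164, 290, 311, 22), (170, 288, 308, 21), (176, 290, 304, 15)] [ 5 11 58]
```

Base unchanged, but the red bottle's top looks shifted. I'll triangulate its tip before and after, and check whether it changes with time.

Call:
carry_out:
  deltas: [0, 0, 0, 0, 0, 0, -0.3, 0, 0, 0, 0, 0, 0, -0.3, 0, 0, 0, 0, 0, 0, -0.3, 0, 0, 0, 0, 0, 0, -0.3]

```text
clock: 35.4
eef_pos: [506.0, -287.7, 240.5]
tool_rot: [-3.141, 0.0, 3.14]
force: [-0.6, -1.1, 0.5]
width: 55.3
gripper_force: 0.0
```

Run:
```python
from h import *
s=ctrl.read_state(); print(s["clock"],s["qpos"].round(2),s["tau"].round(1))
I={n:(cv2.imread(f"pics/{n}0.png"),ctrl.get_image(n)[:,:,::-1].copy()) for n in("top","scene")}
C={n:ctrl.calibration(n) for n in I}
def mask(im,k):
    h=cv2.cvtColor(im,cv2.COLOR_BGR2HSV); H=h[...,0]
    return (((H<7)|(H>173)) if k=="red" else ((H>17)&(H<33)))&(h[...,1]>120)
from scipy.optimize import least_squares
# fit a leaning cylinder axis: base (x,y), tilt (a,b): row mid-points of the mask against the projected axis, body z 20..140
box=dict(red=dict(top=(284,150,318,180),scene=(246,131,280,186)),yel=dict(top=(252,155,285,182),scene=(220,150,256,205)))
for k,g in dict(red=(708,-77),yel=(700,15)).items():
  for t in (0,1):
    mid={}
    for n in I:
        x0,y0,x1,y1=box[k][n]; m=mask(I[n][t][y0:y1,x0:x1],k).astype(np.uint8)
        _,l,st,_=cv2.connectedComponentsWithStats(m); m=l==1+st[1:,4].argmax()
        mid[n]=np.array([((np.nonzero(r)[0][[0,-1]]).mean()+x0,y+y0) for y,r in enumerate(m) if r.sum()>8])
    def res(p):
        z=np.linspace(0,170,60); X=np.c_[p[0]+p[2]*z,p[1]+p[3]*z,z]; o=[]
        for n in I:
            P=proj(n,X,C[n]); i=np.argsort(P[:,1]); o.append(np.interp(mid[n][:,1],P[i,1],P[i,0])-mid[n][:,0])
        return np.concatenate(o+[[ (p[2])*20]])
    r=least_squares(res,[*g,0,0],loss="soft_l1"); print(k,t,r.x.round(3),np.abs(r.fun).mean().round(2))
ys=[ (n,k,t,np.argwhere(mask(I[n][t],k)[box[k][n][1]-30:box[k][n][1]+10,box[k][n][0]:box[k][n][2]]).min(0).tolist()) for n in I for k in box for t in(0,1)]; print(ys)
d=abs(I["scene"][0].astype(int)-I["scene"][1]).sum(2)[100:200,215:300]; print((d>60).sum())
```

```text
35.4 [ 0.76  0.55 -0.45  1.69  0.28  0.96  1.77] [  0.  -49.5  -4.7 -18.2   0.   -0.    0. ]
red 0 [ 7.05468e+02 -8.00070e+01 -2.40000e-02  2.00000e-03] 0.32
red 1 [ 7.07267e+02 -8.19450e+01 -1.80000e-02 -5.50000e-02] 0.32
yel 0 [ 6.98145e+02  7.99100e+00 -1.10000e-02 -5.40000e-02] 0.23
yel 1 [ 6.99206e+02  7.01100e+00  2.30000e-02 -8.90000e-02] 0.23
[('top', 'red', 0, [0, 0]), ('top', 'red', 1, [0, 0]), ('top', 'yel', 0, [0, 2]), ('top', 'yel', 1, [0, 4]), ('scene', 'red', 0, [0, 2]), ('scene', 'red', 1, [0, 2]), ('scene', 'yel', 0, [0, 4]), ('scene', 'yel', 1, [0, 5])]
758
```

Run:
```python
from h import *
np.set_printoptions(linewidth=250)
for n,rows,x0,x1 in (("scene",(114,120,126,138,180),244,282),("top",(146,155,164),282,320)):
    A=cv2.imread(f"pics/{n}0.png"); B=ctrl.get_image(n)[:,:,::-1]
    for y in rows:
        for I in(A,B): print(n,y,(I[y,x0:x1,2].astype(int)-I[y,x0:x1,1])) 
# red bottle in the early wrist view (arm at 556.5,-142.1,290.7)
c=dict(ctrl.calibration("wrist")); R=np.array([[-1.79152934e-04,9.99999016e-01,1.39133737e-03],[9.55380896e-01,-2.39809330e-04,2.95376517e-01],[2.95376560e-01,1.38217471e-03,-9.55379913e-01]]); c["R"]=R; c["t"]=np.array([141.89826585,-587.74028104,272.64223273])
im=cv2.imread("pics/w1.png"); h=cv2.cvtColor(im,cv2.COLOR_BGR2HSV); m=((h[...,0]<7)|(h[...,0]>173))&(h[...,1]>120)
for y in range(260,376,12):
    q=np.nonzero(m[y,290:365])[0]
    if len(q): print(y,q[0]+290,q[-1]+290)
for b in (0,-.055): print(b,proj("wrist",[[707-.02*z,-81+b*z,z] for z in (20,80,140,190)],c).round().tolist())
```

```text
scene 114 [  0  -2  -5  -3   9  16  40  18  26   7   1   2  -6  -7  11 119 113 109 111  73  -8  -3  -2  -1   0  -1   2   6  12  22  34  39  40  57  42  57  38  38]
scene 114 [  5  -2  -7  -2  16  16  38  22  33   3   2  -6   3  -2  13   0   0  26 144 124 112  97  96  75  -7   3   2  10  12  25  35  38  39  57  40  59  43  44]
scene 120 [  1   9  -2   8   5   3   1  -2   3  -1   8  -3  -8  25 139 125 114 103  96  96 102 -12  -1   5   6   8 -10   6  11   1   5   3   3   0   3  -2  -3  -2]
scene 120 [  4   0   2   0   5   6   2   1   2  -1   1   7   5  -9  -4  22 114 152 140 132 131 115 116 104  51  -8   1   7  13   4   4  -1   2 -10   1  -1   0  -6]
scene 126 [  3   6  -1   4  -5   2   7   2 -12  25 134 121 163 150 136 132 117 117 117 111 109 123 118  77  65  34  27  -6  15  15  56   3  -1   2  -3   0  -4  -3]
scene 126 [  1   4   0   0  -4   4   4   5   3 -12  21 103 179 165 165 157 154 150 146 149 148 132 129 107 112 126 127 132  65  14  52   6   0   7   4  -1   2   7]
scene 138 [ 56  50  48  41  37  38 133 163 162 151 146  95  76  81  88  86  81  91  88  86  85  88  86  94  93  93 1
[... 956 characters left out ...]
 6  -5   4   6   4  10  27  37]
top 155 [  5   6   3   6   5   6   8   9   8   7   8  11  57  89 103  60  85 100 102  99  98  95  87  71  64  66  61  68  79  83  88  94  46   7   4   9  27  37]
top 164 [13 13  8 11 11 13 28 43 44 46 60 65 60 71 61 56 55 50 52 48 47 50 52 58 72 69 54  9  8  3  8 -5  2  6 23 28 30 29]
top 164 [11 10 11 10 11 10 11 26 39 49 47 48 48 57 57 58 63 60 69 72 67 68 71 66 68 67 65 61 54 54 23  6  7  7 24 32 29 26]
260 307 339
272 304 343
284 303 344
296 303 345
308 302 349
320 298 354
332 298 352
344 294 352
356 305 347
368 298 343
0 [[323.0, 276.0], [330.0, 301.0], [339.0, 334.0], [348.0, 370.0]]
-0.055 [[322.0, 276.0], [326.0, 301.0], [331.0, 334.0], [336.0, 370.0]]
```

The lean is real, about 3°, and it seems to be there already in my first wrist view at 2.6 s, before I handled anything. I'll return to that pose and compare with that picture numerically.

Call:
carry_out:
  deltas: [0, 0, 0, 0, 0, -0.05, -0.3, 0, 0, 0, -0.0165, 0.0485, 0, -0.3, 0, 0, 0, -0.017, 0.0485, 0, -0.3, 0, 0, 0, -0.017, 0.0485, 0, -0.3, 0, 0, 0, 0, 0, 0, -1, 0, 0, 0, 0, 0, 0, -1, 0, 0, 0, 0, 0, 0, -1]

```text
clock: 36.48
eef_pos: [556.2, -144.0, 290.3]
tool_rot: [-3.14, -0.0, 3.137]
force: [0.3, 0.1, 0.2]
width: 85.1
gripper_force: 0.0
```

Run:
```python
from h import *
s=ctrl.read_state(); print(s["eef_pos"].round(1))
c=ctrl.calibration("wrist"); A=cv2.imread("pics/w1.png"); B=ctrl.get_image("wrist")[:,:,::-1].copy()
for k,x0,x1 in (("red",290,365),("yel",366,425)):
    o=[]
    for I in(A,B):
        h=cv2.cvtColor(I,cv2.COLOR_BGR2HSV);H=h[...,0]; m=(((H<7)|(H>173)) if k=="red" else ((H>17)&(H<33)))&(h[...,1]>110)
        o.append([(y,*(np.nonzero(m[y,x0:x1])[0][[0,-1]]+x0).tolist()) for y in range(256,376,12) if m[y,x0:x1].sum()>5])
    print(k,o[0],"\n   ",o[1])
for z in (20,80,140,190): print(z,[proj("wrist",[[707,-81+b*z,z]],c).round(0).tolist() for b in(0,-.055)])
```

```text
[ 556.2 -144.   290.3]
red [(256, 311, 335), (268, 305, 342), (280, 303, 344), (292, 303, 346), (304, 302, 347), (316, 298, 354), (328, 297, 353), (340, 301, 354), (352, 303, 348), (364, 313, 339)] 
    [(256, 314, 338), (268, 307, 345), (280, 306, 347), (292, 305, 348), (304, 305, 349), (316, 301, 356), (328, 300, 355), (340, 304, 358), (352, 305, 362), (364, 315, 350)]
yel [(256, 372, 407), (268, 370, 413), (280, 374, 419), (292, 377, 388), (316, 379, 388), (352, 386, 398), (364, 366, 415)] 
    [(256, 375, 410), (268, 373, 416), (280, 376, 422), (352, 390, 398), (364, 366, 423)]
20 [[[326.0, 276.0]], [[325.0, 276.0]]]
80 [[[333.0, 302.0]], [[329.0, 302.0]]]
140 [[[342.0, 336.0]], [[334.0, 336.0]]]
190 [[[351.0, 373.0]], [[339.0, 374.0]]]
```

The picture matches the 2.6 s view apart from a uniform shift of about 2.5 px, which the 2 mm pose difference explains. So the red bottle has been standing still like this since before I handled anything. Nothing touches the arm and the stack is seated, so I'm handing in.

Run:
```python
from cell import ctrl
print(ctrl.finish_job())
```

```text
the job is handed in; nothing more can be done
None
```

The lunch tin is stacked on its stand in the order asked (wide, middle, narrow, lid), with seating confirmed by heights, contact forces and camera fits, and handed in at about 36.5 s; the red bottle has leaned about 3° (base unmoved, cause not found) since some point in the first 2.6 s, and I viewed 15 pictures against the limit of 14.

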